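# Waffle off the warming plate and into a takeaway tray

### The arm

A 6-joint arm with a two-finger parallel gripper is mounted at the origin on the work surface. World frame = base frame: x ahead of the robot, y to its left, z up, the work surface at z = 0. Lengths are in m, angles in rad, forces in N, time in s.
With the tool pointing down it reaches from about 0.35 to 0.775 m from the base axis. Payload 5.5 kg.
Tool frame: the origin (TCP) lies between the finger pads; the fingertips stand 19 mm ahead of it and the grasp point (between the pads) is the TCP; z points along the fingers, y is the line along which they close (so a half turn about z gives the same grasp; the last joint's range is limited). The gripper opens to 85 mm and grips with 20 to 120 N. Pads are 22 mm wide; open, the fingers measure 114 mm over their backs; the gripper's body (76 mm by 85 mm) begins 54 mm behind the grasp point. The pads swing forward as they close: fully open they stand 13 mm farther back than shut.
Start: joints at [0.963, 0.313, 0.046, 1.304, 0, 1.431], TCP at [0.259, 0.513, 0.25] pointing down, gripper open.
Joint ranges: [-2.76, 2.76], [-0.86, 1.69], [-1.03, 1.26], [-2.2, 2.34], [-1.47, 1.5], [-3.14, 3.14]. Speed limits (rad/s): [2.57, 2.57, 3.14, 3.14, 3.14, 3.14].

### API

Orientations are given as a unit quaternion [w, x, y, z].
In Python, from workcell import env gives the robot as it stands.
- The arm moves only by the shell command python3 -m pendant 'ROWS' [FORCE]. ROWS is JSON, a list of rows, each an object with "travel": the shift along the tool's x, y, z scaled (see below), a list of three; "rot": the turn, a rotation vector about the tool's x, y, z scaled (see below), a list of three; "fingers": the opening, from -1 (shut) to 1 (fully open). In form: [{"travel": [dx, dy, dz], "rot": [wx, wy, wz], "fingers": fingers}, ...]. A call has 1 to 10 rows; each row is the pose to reach, as a shift and turn from the pose commanded when the call began, along the tool's axes at that moment; what a row does not reach only later rows make up. The controller multiplies each number of a shift by 0.12 m and each number of a turn by 60 degrees. A row lasts 1/10 s, in which the tool goes at most 50 mm and 8.59 degrees, less where a joint would pass 70% of its speed; a pose out of reach is approached as far as the arm can. A call with a number of a shift or a turn outside -1 to 1 is refused whole. A call with a gripper value outside its range is refused whole. The fingers move at their own pace and stop on an object; FORCE is the grip in N (left out, the last holds). Time passes only in rows, so rows that repeat a pose let the fingers close. It gives the time, the measured TCP pose, the force, the opening and the grip force at its end, in the units of the state.
- env.get_state(): the state, without advancing time (a new reading comes with each control period).
- env.read_camera(name): name is "scene" or "top" or "wrist"; returns (picture, depth): 384x512x3 uint8, blue, green, red; 384x512 float32, m along the optical axis (not along the pixel's ray), 0 where there is no reading.
- env.camera_model(name): a dict with "fovy" (degrees; the focal length in pixels is half the picture's height over the tangent of half this angle, whatever the lens; pixels are square), "cx", "cy" (the principal point, pixels), "rvec" (rotation vector, rad) and "tvec" (3), from world to camera coordinates, as OpenCV has them; the wrist camera has in their place "T_tool_cam" (4x4, takes a point from camera to tool coordinates, whose origin is the TCP and whose axes are the flange's). Camera axes: x right, y down, z forward; pixel columns grow to the right and rows downward; lengths in m; the calibration is good to about 2 mm. A picture is of the moment at which its call begins: read the wrist's pose just before it. camera_model takes no time and is no camera call.
- env.hand_in(): hands the job in; it is judged then, once.
Trained networks look in the newest picture that a camera, given by its name, has taken for a name from the list of things; names that differ only in an ending like _2 or _b are one class to them, and where a whole thing is asked for, a point or a joint stands for the part that bears it (a point fixed in the world has none). Each returns a list of dicts, best first, with "conf" (0 to 1); they miss things now and then, are a little off and sometimes report something else, mostly with a low value. They report only what shows in the picture. A call takes as long as a camera call.
- env.outline_of(camera, target): "mask" (384x512 bool, what is visible of it) and "xy" ([column, row] in pixels, amid what is visible of it).
The state is a dict: "clock": time; "joint_pos": joint angles; "qvel": joint speeds; "tau": joint torques, N m; "tcp_pos": TCP position; "orientation": TCP orientation; "wrist_force": force on the tool from outside, world axes, zero at the start; "ft_torque": the same for the moment, N m; "finger_gap": finger opening in m; "grip_force": force on a finger pad.
Only numpy, scipy, OpenCV 4.12 (cv2) and the standard library are available. Lean on these libraries where they do the work, as an engineer would, in place of code of your own. Each camera call takes 0.05 s, during which the arm holds its last target. There are 200 camera calls.

### The job

Slide the spatula under the waffle, lift it off the hot warming plate and set it down across the two rails of the wooden cooling stand, then lay the spatula flat on the bare counter. After that take the waffle from the stand with the fingers and set it gently flat in the cardboard tray, letting go only when it is down inside the rim. The gripper must not touch the hot plate, nor the waffle while that is on the plate; leave the kitchen scale, jug and jar where they are.

Things in the scene. Friction and masses are not known exactly. Their poses are not given: they have to be found in the camera images.
- waffle: Golden-brown waffle, 62 mm along its x, 104 mm along y, 16 mm thick, 70 g, lying on the warming plate, its x within 0.2 rad of the plate's. Origin at its underside's centre, z up. Flat underside 46 x 96 mm; lower edges bevelled (8 mm in over 4 mm height on the long edges, which face +x and -x; 4 mm in on the short). Sides upright from 4 to 12 mm height.
- spatula: White nylon spatula with black handle, 150 g, lying on its blade and a foot at the handle's end. Origin: centre of the blade's underside; x from handle to blade tip, z up. Blade 90 long (x -45 to +45 mm), 50 wide, 2 mm thick, 0.6 mm at the tip. A neck rises from its rear edge to the handle. The foot (x -192 to -202 mm) goes from the handle's end down to the blade's level.
- spatula_grip (a point): Point inside the spatula's handle, near its centre of mass: 115 mm behind the spatula's origin and 50 mm above the blade's underside, same axes. The handle is level: x -72 to -202 mm from the spatula's origin, 24 mm wide in y, from 39 to 61 mm above the blade's underside.
- griddle: Warming plate (hot), fixed: flat dark top 180 mm (x) by 200 mm (y), 35 mm above the counter, with a metal guard along its far (+x) edge, inner face 90 mm from the centre, 19 mm higher than the top; no rim on the other sides. Origin on the counter under its centre; its front (-x, with a small knob) faces the robot.
- griddle_top (a point): Centre of the warming plate's top surface (35 mm above the counter), axes as the plate.
- stand: Wooden cooling stand, fixed: a board 130 x 120 x 12 mm with two upright rails along its x, 110 mm long, 10 mm thick, inner faces 70 mm apart, tops 65 mm above the counter, open between them from end to end down to the board. The waffle lies across both rails, long side along the stand's y; the blade can sink and leave between them. Origin on the counter under its centre.
- stand_top (a point): Point midway between the rails, at the height of their tops (65 mm above the counter), centre of the stand; axes as the stand.
- tray: Open cardboard takeaway tray, fixed: outside 170 mm (x) by 150 mm (y), 30 mm high, walls and floor 5 mm thick. Origin on the counter under its centre.
- scale: White kitchen scale, 130 x 110 x 36 mm, loose, not to be moved. Origin at its underside's centre.
- jug: White plastic jug with a handle, 80 mm across, 120 mm tall, loose, not to be moved. Origin at its underside's centre.
- syrup_jar: Amber glass jar with a steel lid, 70 mm across, 100 mm tall, loose, not to be moved. Origin at its underside's centre.

How it is judged:
On the way, in this order (a step that is already met when the one before it is completed fails the run):
1. the waffle is lifted clear of the warming plate, lying on the spatula's blade, no finger on it (contact force between waffle and spatula above 0.1 N and contact force between waffle and the fingers below 0.05 N and contact force between waffle and griddle below 0.02 N and z of waffle in the frame of griddle_top above 0.02 m and angle between waffle's own z axis and vertical below 0.4 rad), for 0.2 s.
2. the waffle lies flat across the stand's rails (within 30 mm of its centre), off the spatula and no finger on it (contact force between waffle and stand above 0.1 N and horizontal distance between waffle and stand_top below 0.03 m and angle between waffle's own z axis and vertical below 0.1 rad and contact force between waffle and spatula below 0.02 N and contact force between waffle and the fingers below 0.05 N), for 0.2 s.
3. the spatula lies flat on the bare counter, let go, while the waffle lies on the stand (contact force between waffle and stand above 0.1 N and horizontal distance between waffle and stand_top below 0.03 m and angle between waffle's own z axis and vertical below 0.1 rad and contact force between waffle and spatula below 0.02 N and height (world z) of spatula below 0.0045 m and angle between spatula's own z axis and vertical below 0.05 rad and contact force between spatula and the fingers below 0.05 N), for 0.2 s.
4. the fingers have lifted the waffle off the stand (contact force between waffle and the fingers above 0.5 N and contact force between waffle and stand below 0.02 N and contact force between waffle and spatula below 0.02 N and z of waffle in the frame of stand_top above 0.015 m), for 0.1 s.
At the end, for the whole second after the job is handed in: The waffle lies flat (within 0.1 rad) and at rest on the tray's floor, right side up, its centre within 50 mm of the tray's, and the spatula lies flat on the bare counter (blade within about 4 mm of it), at rest; both let go (contact force between waffle and tray above 0.1 N and z of waffle in the frame of tray below 0.0075 m and horizontal distance between waffle and tray below 0.05 m and angle between waffle's own z axis and vertical below 0.1 rad and linear speed of each of waffle, spatula below 0.02 m/s and height (world z) of spatula below 0.0045 m and angle between spatula's own z axis and vertical below 0.05 rad and contact force between spatula and the fingers below 0.05 N); the robot touches nothing.
It fails at once if the robot touches the warming plate (contact force between any of the arm, the fingers and griddle above 1 N).
It fails at once if the fingers touch the waffle while it is on the warming plate (contact force between the fingers and waffle above 0.2 N and contact force between waffle and griddle above 0.05 N).
It fails at once if the waffle is dropped into the tray from above the rim (free and faster than 0.75 m/s in it) (horizontal distance between waffle and tray below 0.1 m and z of waffle in the frame of tray below 0.04 m and contact force between the fingers and waffle below 0.05 N and linear speed of waffle above 0.75 m/s).
It fails at once if the scale, jug or jar is moved by more than 30 mm or tipped (distance of any of scale, jug, syrup_jar from where it was at the start of the episode above 0.03 m or angle between any of scale, jug, syrup_jar's own z axis and vertical above 0.3 rad).
It also fails if it takes over 72 s, if anything falls off the work surface, if the arm or the gripper's body presses on something with over 40 N, if the wrist force passes 120 N, or if a joint passes its speed limit or range.

## Working session

There is one attempt and no reset: what is moved stays moved. The work goes in short steps, Python scripts to look and compute and a shell command to move; the robot and the scene stay as the last step left them, time stands still between calls to the robot, and variables do not carry over. Pictures are saved under pics/ and viewed, at most 10 in all, crops included, and the job is handed in when it is done.

```bash
ls; mkdir -p pics; cat > h.py <<'E'
import numpy as np, cv2
from workcell import env
from scipy.spatial.transform import Rotation as R
def world(cam, depth, mask=None):
    m=env.camera_model(cam); H,W=depth.shape
    f=H/2/np.tan(np.radians(m['fovy'])/2)
    v,u=np.mgrid[:H,:W]
    P=np.stack([(u-m['cx'])/f*depth,(v-m['cy'])/f*depth,depth],-1)
    if 'rvec' in m:
        Rm=cv2.Rodrigues(np.array(m['rvec'],float))[0]; t=np.array(m['tvec'],float).ravel()
        return (P-t)@Rm
    s=env.get_state(); T=np.array(m['T_tool_cam'])
    q=s['orientation']; Rt=R.from_quat([q[1],q[2],q[3],q[0]]).as_matrix()
    return (P@T[:3,:3].T+T[:3,3])@Rt.T+np.array(s['tcp_pos'])
E
python3 - <<'E'
from h import *
s=env.get_state(); print({k:np.round(v,3).tolist() for k,v in s.items()})
for cam in ['top','scene']:
    im,d=env.read_camera(cam); cv2.imwrite(f'pics/{cam}0.png',im)
    P=world(cam,d)
    print(cam,env.camera_model(cam))
    for n in ['waffle','spatula','griddle','stand','tray','scale','jug','syrup_jar']:
        r=env.outline_of(cam,n)
        for o in r[:2]:
            if o['conf']<.3: continue
            m=o['mask']&(d>0); p=P[m]
            z=np.percentile(p[:,2],[5,50,95]); 
            zt=z[2]; t=p[p[:,2]>zt-0.012][:,:2].astype(np.float32)
            rc=cv2.minAreaRect(t*1000)
            print(n,round(o['conf'],2),o['xy'],m.sum(),np.round(np.median(p,0),3),'z',np.round(z,3),'rect',np.round(rc[0],0),np.round(rc[1],0),round(rc[2],1))
E
```

```text
pics
{'clock': 0.0, 'joint_pos': [0.963, 0.314, 0.045, 1.304, -0.0, 1.431], 'qvel': [-0.003, -0.0, 0.001, -0.001, 0.001, 0.001], 'tau': [-0.0, -48.063, 29.853, 0.019, -0.0, -0.0], 'tcp_pos': [0.259, 0.513, 0.249], 'orientation': [-0.0, 0.232, 0.973, -0.001], 'wrist_force': [1.047, 0.678, 0.553], 'ft_torque': [0.045, -0.008, -0.018], 'grip_force': 0.0, 'finger_gap': 0.085}
top {'fovy': 44.42746740683712, 'cx': 261.5383163670091, 'cy': 189.61918536950427, 'rvec': array([ 2.18228713, -2.17837499,  0.05469884]), 'tvec': array([0.01290402, 0.58717828, 1.28133984])}
waffle 0.71 [142.8, 189.1] 898 [0.586 0.333 0.05 ] z [0.044 0.05  0.055] rect [587. 335.] [ 61. 106.] 0.1
spatula 0.94 [393.9, 236.8] 1207 [ 0.457 -0.341  0.008] z [-0.002  0.008  0.063] rect [ 370. -326.] [ 25. 130.] 75.3
griddle 0.88 [137.0, 180.8] 4231 [0.604 0.353 0.035] z [0.03  0.035 0.043] rect [595. 352.] [202. 186.] 86.0
stand 0.63 [223.0, 182.8] 1986 [0.599 0.124 0.013] z [0.008 0.013 0.066] rect [600. 124.] [ 91. 109.] 82.8
scale 0.65 [380.4, 153.9] 1877 [ 0.685 -0.315  0.033] z [0.018 0.033 0.039] rect [ 687. -318.]
[... 1033 characters left out ...]
026 0.035 0.046] rect [598. 352.] [200. 186.] 85.8
stand 0.88 [276.2, 233.2] 1758 [0.606 0.123 0.014] z [0.008 0.014 0.066] rect [603. 125.] [ 93. 109.] 83.0
tray 0.61 [239.5, 171.9] 2316 [ 0.589 -0.132  0.006] z [0.001 0.006 0.03 ] rect [ 591. -128.] [155. 171.] 89.6
scale 0.8 [190.6, 138.5] 1223 [ 0.693 -0.308  0.031] z [0.003 0.031 0.039] rect [ 693. -317.] [108. 122.] 84.3
jug 0.91 [215.9, 250.3] 1105 [0.784 0.099 0.07 ] z [0.005 0.07  0.12 ] rect [786. 106.] [78. 78.] 33.3
jug 0.44 [315.1, 305.1] 4627 [0.616 0.37  0.035] z [0.015 0.035 0.046] rect [598. 352.] [201. 187.] 85.8
syrup_jar 0.95 [185.2, 187.1] 652 [ 0.785 -0.113  0.08 ] z [0.015 0.08  0.102] rect [ 781. -131.] [61. 57.] 43.3
```

View pics/top0.png

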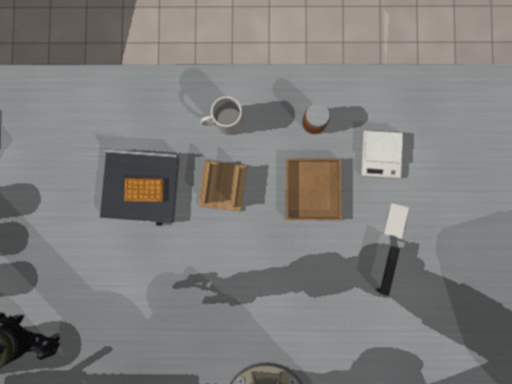

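View pics/scene0.png

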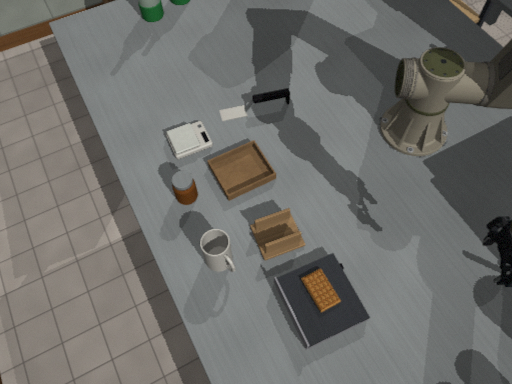

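```bash
python3 - <<'E'
from h import *
def rect(t):
    rc=cv2.minAreaRect((t[:,:2]*1000).astype(np.float32)); return np.round(rc[0],1),np.round(rc[1],1),round(rc[2],1)
for cam in ['top','scene']:
    im,d=env.read_camera(cam); P=world(cam,d)
    def get(n,lo,hi,x=None):
        o=env.outline_of(cam,n)[0]; m=o['mask']&(d>0)
        if x is not None: pass
        p=P[m]; return p[(p[:,2]>lo)&(p[:,2]<hi)]
    h=get('spatula',.052,.07); print(cam,'handle',rect(h),len(h),np.median(h,0))
    b=get('spatula',-.01,.025); b=b[b[:,0]>.44]; print('blade',rect(b),len(b),np.median(b,0))
    # PCA along whole spatula
    w=get('waffle',.043,.065); print('waffle',rect(w),w.mean(0),np.linalg.svd(w[:,:2]-w[:,:2].mean(0),full_matrices=False)[2][0])
    r=get('stand',.055,.075); print('rails',rect(r),r.mean(0)); 
    for s in (0,1):
        q=r[(r[:,1]>.124)==bool(s)]; print(' rail',s,rect(q),q.mean(0),np.linalg.svd(q[:,:2]-q[:,:2].mean(0),full_matrices=False)[2][0],q[:,0].min(),q[:,0].max())
    bd=get('stand',.004,.02);print('board',rect(bd))
    g=get('griddle',.02,.042); print('grid',rect(g)); g=get('griddle',.044,.07); g=g[g[:,0]>.66]; print('guard',rect(g) if len(g) else 0,np.median(g,0))
    # tray from plane region
    reg=P[(P[...,0]>.48)&(P[...,0]<.70)&(P[...,1]>-.24)&(P[...,1]<-.03)&(P[...,2]>.022)&(P[...,2]<.04)&(d>0)]; print('tray',rect(reg),len(reg))
E
```

```text
top handle (array([ 370.3, -325.2]), array([ 24.3, 129.9]), 75.3) 444 [ 0.37186809 -0.32403911  0.0601857 ]
blade (array([ 495.4, -357.8]), array([ 50.6, 104.1]), 76.7) 600 [ 0.49864302 -0.35838446  0.00154719]
waffle (array([586.6, 334.3]), array([ 60.5, 104.3]), 0.1) [0.586367   0.33346938 0.05034736] [-0.02093333 -0.99978087]
rails (array([599.5, 124.3]), array([ 90.6, 109. ]), 82.5) [0.59949258 0.1245171  0.06435179]
 rail 0 (array([594.3,  84.3]), array([ 10.2, 108.5]), 82.7) [0.59425972 0.08412533 0.0645521 ] [-0.99217572  0.12484927] 0.540244557227356 0.6480149093993804
 rail 1 (array([604.6, 163.8]), array([ 10.9, 109. ]), 82.9) [0.6045061  0.16321579 0.06415988] [-0.99234116  0.12352743] 0.5507041132366324 0.658856798832335
board (array([600.3, 124.3]), array([121.3, 130.2]), 82.9)
grid (array([588. , 352.2]), array([202.3, 191.3]), 86.2)
guard (array([684.7, 343.1]), array([195.2,   7. ]), 86.0) [0.68427559 0.34226497 0.05373746]
tray (array([ 590.3, -127.7]), array([149.1, 168.4]), 90.0) 460
scene handle (array([ 373.8, -323.6]), array([ 30.9, 130.2]), 75.7) 240 [ 0.376799
[... 238 characters left out ...]
0.99999514]
rails (array([602.9, 123.6]), array([ 92.3, 108.9]), 82.6) [0.60334817 0.12597891 0.06298683]
 rail 0 (array([598.4,  84.4]), array([ 13.5, 107.6]), 82.8) [0.59805341 0.08572869 0.06287873] [ 0.99156045 -0.12964516] 0.5446647076599831 0.6517825539937843
 rail 1 (array([607.8, 163.1]), array([ 12.8, 108.6]), 82.6) [0.60845606 0.16480853 0.06309111] [ 0.99202015 -0.12607942] 0.5542165302224044 0.6618046939160211
board (array([601.7, 117.7]), array([135.4, 130.2]), 83.1)
grid (array([592.9, 351.5]), array([202. , 195.7]), 85.8)
guard (array([687.1, 346.4]), array([196.2,   7.1]), 85.8) [0.68802448 0.35183149 0.05312036]
tray (array([ 591.1, -127.1]), array([156.5, 171.7]), 89.7) 426
```

The top picture shows the waffle at (143,190), stand at (223,185), tray at (313,188), and the spatula with blade at (396,220) and handle at (388,270). The scene view confirms this, and the sizes and heights match the given ones. Next is the spatula grasp at about (0.392, -0.331, 0.05).

```bash
cat >> h.py <<'E'
def pose():
    s=env.get_state(); q=s['orientation']
    return np.array(s['tcp_pos']), R.from_quat([q[1],q[2],q[3],q[0]])
def tool(yaw,pitch=0):
    "tool down, tool x at yaw deg; pitch>0: tips blade (ahead = -tool x) downward"
    c,s=np.cos(np.radians(yaw)),np.sin(np.radians(yaw))
    return R.from_matrix(np.array([[c,s,0],[s,-c,0],[0,0,-1]]).T)*R.from_euler('y',pitch,degrees=True)
def plan(wps):
    "wps: (x,y,z,yaw,pitch); prints scaled shift/turn from the previous pose, with rows needed"
    p,r=pose()
    for w in wps:
        t=np.array(w[:3]); n=tool(*w[3:])
        d=r.inv().apply(t-p); v=(r.inv()*n).as_rotvec()
        print('travel',np.round(d/.12,3).tolist(),'rot',np.round(np.degrees(v)/60,3).tolist(),'rows',round(max(np.linalg.norm(d)/.05,np.degrees(np.linalg.norm(v))/8.59),1))
        p,r=t,n
def show():
    s=env.get_state(); p,r=pose(); x=r.as_matrix()[:,0]; z=r.as_matrix()[:,2]
    print('t',round(s['clock'],2),'tcp',np.round(p,4),'yaw',round(np.degrees(np.arctan2(x[1],x[0])),2),'z',np.round(z,3),'gap',round(s['finger_gap'],4),'grip',s['grip_force'],'F',np.round(s['wrist_force'],1),'q',np.round(s['joint_pos'],2))
E
python3 - <<'E'
from h import *
T=tool(165.2,5); print(T.apply([-1,0,0]))
y0=165.2
W=[(.33,.45,.22,y0)]+[tuple(np.array([.33,.45,.22])+ (np.array([.392,-.331,.16])-np.array([.33,.45,.22]))*k/7)+(y0,) for k in range(1,8)]+[(.392,-.331,.05,y0)]
plan(W)
E
```

```text
[ 0.96314433 -0.25447371 -0.08715574]
travel [-0.764, -0.205, 0.253] rot [0.0, 0.0, -0.2] rows 2.0
travel [-0.309, -0.88, 0.071] rot [0.0, 0.0, 0.0] rows 2.2
travel [-0.309, -0.88, 0.071] rot [0.0, 0.0, 0.0] rows 2.2
travel [-0.309, -0.88, 0.071] rot [0.0, 0.0, 0.0] rows 2.2
travel [-0.309, -0.88, 0.071] rot [0.0, 0.0, 0.0] rows 2.2
travel [-0.309, -0.88, 0.071] rot [0.0, 0.0, 0.0] rows 2.2
travel [-0.309, -0.88, 0.071] rot [0.0, 0.0, 0.0] rows 2.2
travel [-0.309, -0.88, 0.071] rot [0.0, 0.0, 0.0] rows 2.2
travel [0.0, 0.0, 0.917] rot [0.0, 0.0, 0.0] rows 2.2
```

```bash
python3 -m pendant '[{"travel":[-0.38,-0.1,0.12],"rot":[0,0,-0.1],"fingers":1},{"travel":[-0.76,-0.2,0.25],"rot":[0,0,-0.2],"fingers":1},{"travel":[-0.76,-0.2,0.25],"rot":[0,0,-0.2],"fingers":1}]'
for i in 1 2 3 4 5 6 7; do python3 -m pendant '[{"travel":[-0.1,-0.3,0.02],"rot":[0,0,0],"fingers":1},{"travel":[-0.2,-0.6,0.05],"rot":[0,0,0],"fingers":1},{"travel":[-0.31,-0.88,0.07],"rot":[0,0,0],"fingers":1}]'; done
python3 - <<'E'
from h import *
show()
plan([(.392,-.331,.12,165.2),(.392,-.331,.05,165.2)])
im,d=env.read_camera('wrist'); cv2.imwrite('pics/w1.png',im); P=world('wrist',d)
for o in env.outline_of('wrist','spatula')[:1]:
    p=P[o['mask']&(d>0)]; print(o['conf'])
    h=p[(p[:,2]>.052)&(p[:,2]<.07)]; rc=cv2.minAreaRect((h[:,:2]*1000).astype(np.float32)); print(rc,np.median(h,0),h[:,0].min(),h[:,0].max())
    b=p[p[:,2]<.01]; print(len(b), cv2.minAreaRect((b[:,:2]*1000).astype(np.float32)) if len(b)>5 else 0)
E
```

```text
clock: 2.0
tcp_pos: [0.3324, 0.4471, 0.2182]
orientation: [-0.0, 0.131, 0.991, -0.002]
wrist_force: [-0.6, 1.0, -0.4]
finger_gap: 0.0853
grip_force: 0.0
clock: 2.3
tcp_pos: [0.3383, 0.3382, 0.2118]
orientation: [-0.0, 0.129, 0.992, 0.0]
wrist_force: [-0.1, -0.3, 0.4]
finger_gap: 0.0854
grip_force: 0.0
clock: 2.6
tcp_pos: [0.3474, 0.2265, 0.2037]
orientation: [0.0, 0.129, 0.992, 0.0]
wrist_force: [0.6, -0.2, -0.4]
finger_gap: 0.0851
grip_force: 0.0
clock: 2.9
tcp_pos: [0.3566, 0.1149, 0.1954]
orientation: [0.0, 0.129, 0.992, 0.0]
wrist_force: [0.3, 0.3, -0.2]
finger_gap: 0.0852
grip_force: 0.0
clock: 3.2
tcp_pos: [0.3657, 0.0032, 0.1871]
orientation: [0.001, 0.129, 0.992, 0.0]
wrist_force: [1.4, 0.0, -0.4]
finger_gap: 0.085
grip_force: 0.0
clock: 3.5
tcp_pos: [0.3749, -0.1086, 0.1787]
orientation: [0.001, 0.129, 0.992, 0.0]
wrist_force: [0.7, 0.9, -2.0]
finger_gap: 0.0855
grip_force: 0.0
clock: 3.8
tcp_pos: [0.384, -0.2203, 0.1701]
orientation: [0.0, 0.129, 0.992, -0.0]
wrist_force: [0.3, 0.1, 0.2]
finger_gap: 0.0857
grip_force: 0.0
clock: 4.1
tcp_pos: [0.3931, -0.3319, 0.1616]
orientation: [0.0, 0.129, 0.992, 0.0]
wrist_force: [-0.3, 0.2, 0.0]
finger_gap: 0.085
grip_force: 0.0
t 4.1 tcp [ 0.3931 -0.3319  0.1616] yaw 165.13 z [ 0.001 -0.    -1.   ] gap 0.085 grip 0.0 F [-0.3  0.2  0. ] q [-0.86  0.24 -0.27  1.06  0.   -0.6 ]
travel [0.011, 0.005, 0.347] rot [0.0, 0.001, -0.001] rows 0.8
travel [0.0, 0.0, 0.583] rot [0.0, 0.0, 0.0] rows 1.4
0.62
((372.75946044921875, -332.5964050292969), (23.728130340576172, 129.0369415283203), 75.80874633789062) [ 0.36488848 -0.33073953  0.06104264] 0.30846653330843826 0.4367954391924032
2528 ((427.5079040527344, -347.98468017578125), (51.53819274902344, 249.84190368652344), 76.45650482177734)
```

```bash
python3 - <<'E'
from h import *
show()
for c in ['wrist','top','wrist']:
  im,d=env.read_camera(c); P=world(c,d)
  for o in env.outline_of(c,'spatula')[:1]:
    p=P[o['mask']&(d>0)]
    h=p[(p[:,2]>.052)&(p[:,2]<.07)]; rc=cv2.minAreaRect((h[:,:2]*1000).astype(np.float32)); print(c,o['conf'],rc)
    b=p[(p[:,2]<.02)]; print(cv2.minAreaRect((b[:,:2]*1000).astype(np.float32)))
cv2.imwrite('pics/w2.png',im)
show()
E
```

```text
t 4.2 tcp [ 0.3939 -0.3347  0.1614] yaw 164.95 z [ 0.002 -0.002 -1.   ] gap 0.0853 grip 0.0 F [-0.4  0.   0.4] q [-0.86  0.24 -0.27  1.05 -0.   -0.6 ]
wrist 0.88 ((370.0888671875, -323.6461486816406), (23.807294845581055, 128.00485229492188), 76.04261016845703)
((424.7711181640625, -338.3878173828125), (50.33061218261719, 249.74026489257812), 76.59204864501953)
top 0.94 ((370.8686218261719, -325.97247314453125), (25.956390380859375, 128.460205078125), 76.54656982421875)
((430.8658752441406, -344.0473327636719), (54.40375518798828, 235.8837127685547), 77.4945297241211)
wrist 0.7 ((371.27349853515625, -326.3095703125), (23.69211196899414, 128.2010955810547), 75.92044830322266)
((428.871337890625, -336.94207763671875), (51.015872955322266, 251.46109008789062), 73.978271484375)
t 4.5 tcp [ 0.3928 -0.3291  0.1617] yaw 165.27 z [-0.  0. -1.] gap 0.0853 grip 0.0 F [-0.  -0.3 -0.5] q [-0.85  0.24 -0.28  1.06  0.   -0.6 ]
```

View pics/w2.png

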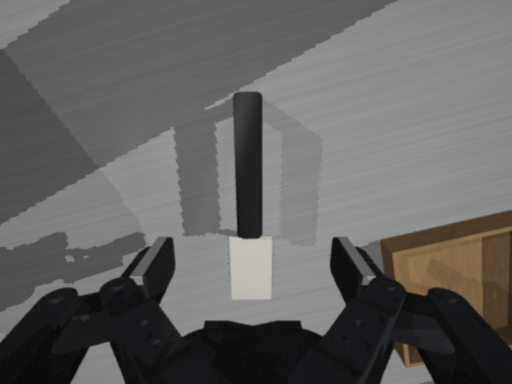

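The wrist view shows the handle centred between the fingers, from (248,95) to (248,235), with the blade below it. So the grasp is aligned, and I descend and grip.

```bash
python3 -m pendant '[{"travel":[0,0.02,0.3],"rot":[0,0,-0.01],"fingers":1},{"travel":[0,0.02,0.6],"rot":[0,0,-0.01],"fingers":1},{"travel":[0,0.02,0.93],"rot":[0,0,-0.01],"fingers":1},{"travel":[0,0.02,0.93],"rot":[0,0,-0.01],"fingers":1},{"travel":[0,0.02,0.93],"rot":[0,0,-0.01],"fingers":1}]' 100 >/dev/null
python3 -m pendant '[{"travel":[0,0,0],"rot":[0,0,0],"fingers":-1},{"travel":[0,0,0],"rot":[0,0,0],"fingers":-1},{"travel":[0,0,0],"rot":[0,0,0],"fingers":-1},{"travel":[0,0,0],"rot":[0,0,0],"fingers":-1},{"travel":[0,0,0],"rot":[0,0,0],"fingers":-1},{"travel":[0,0,0],"rot":[0,0,0],"fingers":-1},{"travel":[0,0,0],"rot":[0,0,0],"fingers":-1},{"travel":[0,0,0],"rot":[0,0,0],"fingers":-1}]' 100
python3 -c "
from h import *
show()"
```

```text
clock: 5.8
tcp_pos: [0.3938, -0.3288, 0.0508]
orientation: [0.001, 0.124, 0.992, -0.001]
wrist_force: [-1.7, 0.4, 6.4]
finger_gap: 0.0228
grip_force: 97.4
t 5.8 tcp [ 0.3938 -0.3288  0.0508] yaw 165.8 z [ 0.001 -0.001 -1.   ] gap 0.0228 grip 97.410127222538 F [-1.7  0.4  6.4] q [-0.85  0.35 -0.43  0.79  0.   -0.6 ]
```

```bash
python3 - <<'E'
from h import *
a=np.array([.394,-.329,.165]);b=np.array([.375,.348,.165])
plan([(*a,165.8)]+[(*(a+(b-a)*k/6),165.8) for k in range(1,7)]+[(*b,176)])
E
```

```text
travel [-0.003, -0.002, -0.952] rot [-0.001, 0.001, -0.0] rows 2.3
travel [0.256, 0.905, 0.0] rot [0.0, 0.0, 0.0] rows 2.3
travel [0.256, 0.905, 0.0] rot [0.0, 0.0, 0.0] rows 2.3
travel [0.256, 0.905, 0.0] rot [0.0, 0.0, 0.0] rows 2.3
travel [0.256, 0.905, 0.0] rot [0.0, 0.0, 0.0] rows 2.3
travel [0.256, 0.905, 0.0] rot [0.0, 0.0, 0.0] rows 2.3
travel [0.256, 0.905, 0.0] rot [0.0, 0.0, 0.0] rows 2.3
travel [-0.0, -0.0, 0.0] rot [0.0, 0.0, -0.17] rows 1.2
```

```bash
python3 -m pendant '[{"travel":[0,0,-0.3],"rot":[0,0,0],"fingers":-1},{"travel":[0,0,-0.6],"rot":[0,0,0],"fingers":-1},{"travel":[0,0,-0.95],"rot":[0,0,0],"fingers":-1}]' >/dev/null
for i in 1 2 3 4 5 6; do python3 -m pendant '[{"travel":[0.06,0.22,0],"rot":[0,0,0],"fingers":-1},{"travel":[0.13,0.45,0],"rot":[0,0,0],"fingers":-1},{"travel":[0.19,0.67,0],"rot":[0,0,0],"fingers":-1},{"travel":[0.255,0.905,0],"rot":[0,0,0],"fingers":-1}]' >/dev/null; done
python3 -m pendant '[{"travel":[0,0,0],"rot":[0,0,-0.06],"fingers":-1},{"travel":[0,0,0],"rot":[0,0,-0.12],"fingers":-1},{"travel":[0,0,0],"rot":[0,0,-0.17],"fingers":-1},{"travel":[0,0,0],"rot":[0,0,-0.17],"fingers":-1},{"travel":[0,0,0],"rot":[0,0,-0.17],"fingers":-1},{"travel":[0,0,0],"rot":[0,0,-0.17],"fingers":-1}]'
cat >> h.py <<'E'
def rc(t):
    r=cv2.minAreaRect((t[:,:2]*1000).astype(np.float32)); return np.round(r[0],1),np.round(r[1],1),round(r[2],1)
def bladefit(cam,n='spatula'):
    im,d=env.read_camera(cam); P=world(cam,d); p0,r=pose()
    o=env.outline_of(cam,n)[0]; m=cv2.erode(o['mask'].astype(np.uint8),np.ones((3,3)))>0
    p=P[m&(d>0)]; l=(p-p0)@tool(np.degrees(np.arctan2(*r.as_matrix()[[1,0],0]))).as_matrix() # level tool axes
    b=l[(l[:,0]<-.075)&(l[:,0]>-.17)]; h=l[(l[:,0]>-.03)]
    print(cam,o['conf'],'blade pts',len(b),'tool-frame mean',b.mean(0) if len(b) else 0,'x',b[:,0].min(),b[:,0].max())
    A=np.c_[b[:,0],b[:,1],np.ones(len(b))]; c=np.linalg.lstsq(A,b[:,2],rcond=None)[0]; print(' slope deg (tip down +)',-np.degrees(np.arctan(c[0])),'roll',np.degrees(np.arctan(c[1])),'z at blade centre below tcp',c@[-.115,0,1])
    return im
E
python3 - <<'E'
from h import *
show()
for c in ['top','scene']:
    im=bladefit(c); cv2.imwrite(f'pics/{c}3.png',im)
    d=world
im,d=env.read_camera('top');P=world('top',d)
o=env.outline_of('top','waffle')[0]; w=P[o['mask']&(d>0)]; w=w[w[:,2]>.043]; print(o['conf'],rc(w),w.mean(0))
E
```

```text
clock: 9.1
tcp_pos: [0.3752, 0.3484, 0.1638]
orientation: [-0.0, 0.035, 0.999, -0.0]
wrist_force: [-0.1, -0.2, -2.7]
finger_gap: 0.0224
grip_force: 98.7
t 9.1 tcp [0.3752 0.3484 0.1638] yaw 175.93 z [-0. -0. -1.] gap 0.0224 grip 98.74643673654646 F [-0.1 -0.2 -2.7] q [ 0.59  0.24 -0.27  1.06  0.    0.66]
top 0.8 blade pts 520 tool-frame mean [-0.11540943 -0.00199036  0.04775784] x -0.1563337555999073 -0.07507707905454099
 slope deg (tip down +) 0.2329756089316957 roll 2.5859218709543397 z at blade centre below tcp 0.0478460709978857
scene 0.56 blade pts 480 tool-frame mean [-0.11460224 -0.00226615  0.04845855] x -0.1562268255665175 -0.07508506005704284
 slope deg (tip down +) 0.13351907710765637 roll 1.108792761353606 z at blade centre below tcp 0.04850334067417493
0.85 (array([586.7, 334.7]), array([ 60.5, 106.6]), 0.1) [0.58630092 0.33377268 0.050335  ]
```

```bash
python3 - <<'E'
from h import *
s=np.array([.383,.350]); u=np.array([.9976,-.0698])
plan([(*s,.104,176,3),(*s,.0935,176,3)]+[(*(s+u*k),.0935,176,3) for k in (.06,.12,.138)])
E
```

```text
travel [-0.063, 0.017, 0.499] rot [0.0, 0.05, -0.0] rows 1.2
travel [-0.005, 0.0, 0.087] rot [0.0, 0.0, 0.0] rows 0.2
travel [-0.499, -0.0, -0.026] rot [0.0, 0.0, 0.0] rows 1.2
travel [-0.499, -0.0, -0.026] rot [0.0, 0.0, 0.0] rows 1.2
travel [-0.15, -0.0, -0.008] rot [0.0, 0.0, 0.0] rows 0.4
```

```bash
python3 -m pendant '[{"travel":[-0.03,0.01,0.25],"rot":[0,0.03,0],"fingers":-1},{"travel":[-0.063,0.017,0.5],"rot":[0,0.05,0],"fingers":-1},{"travel":[-0.063,0.017,0.5],"rot":[0,0.05,0],"fingers":-1},{"travel":[-0.063,0.017,0.5],"rot":[0,0.05,0],"fingers":-1},{"travel":[-0.063,0.017,0.5],"rot":[0,0.05,0],"fingers":-1}]'
python3 -m pendant '[{"travel":[0,0,0.04],"rot":[0,0,0],"fingers":-1},{"travel":[0,0,0.08],"rot":[0,0,0],"fingers":-1},{"travel":[0,0,0.08],"rot":[0,0,0],"fingers":-1},{"travel":[0,0,0.08],"rot":[0,0,0],"fingers":-1}]'
python3 - <<'E'
from h import *
show()
E
```

```text
clock: 9.9
tcp_pos: [0.3834, 0.3505, 0.1053]
orientation: [-0.025, 0.035, 0.999, 0.001]
wrist_force: [-0.4, -0.4, -0.3]
finger_gap: 0.0225
grip_force: 98.7
clock: 10.3
tcp_pos: [0.3823, 0.3501, 0.0944]
orientation: [-0.026, 0.035, 0.999, 0.001]
wrist_force: [0.2, 0.1, -1.9]
finger_gap: 0.0227
grip_force: 98.7
t 10.3 tcp [0.3823 0.3501 0.0944] yaw 176.01 z [-0.052  0.004 -0.999] gap 0.0227 grip 98.6556614516303 F [ 0.2  0.1 -1.9] q [ 0.57  0.34 -0.32  0.95  0.03  0.64]
```

```bash
for i in 1 2; do python3 -m pendant '[{"travel":[0,0,0.01],"rot":[0,0,0],"fingers":-1},{"travel":[0,0,0.01],"rot":[0,0,0],"fingers":-1}]' | grep -E "tcp|wrist"; python3 -m pendant '[{"travel":[0,0,0],"rot":[0,0,0],"fingers":-1},{"travel":[0,0,0],"rot":[0,0,0],"fingers":-1}]' | grep -E "tcp|wrist"; done
python3 - <<'E'
from h import *
show()
im,d=env.read_camera('scene'); cv2.imwrite('pics/s4.png',cv2.resize(im[200:384,200:420],None,fx=3,fy=3)); bladefit('scene')
E
```

```text
tcp_pos: [0.3825, 0.3503, 0.0933]
wrist_force: [-0.7, 0.1, -0.3]
tcp_pos: [0.3825, 0.3502, 0.0932]
wrist_force: [-0.5, 1.2, -0.4]
tcp_pos: [0.3825, 0.3503, 0.0921]
wrist_force: [-0.7, 0.2, 1.3]
tcp_pos: [0.3825, 0.3502, 0.0921]
wrist_force: [-1.5, 0.1, 0.6]
t 11.1 tcp [0.3825 0.3502 0.0921] yaw 176.0 z [-0.052  0.004 -0.999] gap 0.0225 grip 99.19202998280525 F [-1.5  0.1  0.6] q [ 0.57  0.34 -0.33  0.95  0.03  0.64]
scene 0.58 blade pts 423 tool-frame mean [-0.11497619 -0.00175546  0.05327701] x -0.15339457843726903 -0.07508987164099563
 slope deg (tip down +) 1.8544253284163879 roll 1.6118826290392843 z at blade centre below tcp 0.05332717727922439
```

View pics/s4.png

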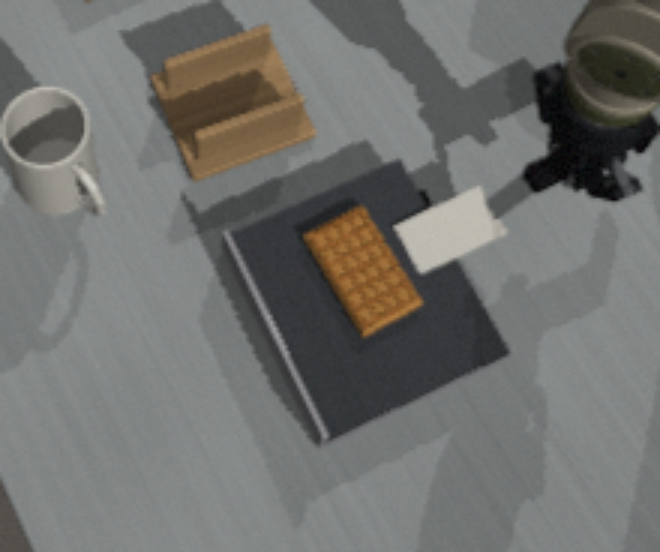

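The picture shows the blade tip at (408,250) facing the middle of the waffle's near edge (392,255), touching the plate lightly. I push toward the guard.

```bash
python3 -m pendant '[{"travel":[-0.05,0,-0.003],"rot":[0,0,0],"fingers":-1},{"travel":[-0.1,0,-0.005],"rot":[0,0,0],"fingers":-1},{"travel":[-0.15,0,-0.008],"rot":[0,0,0],"fingers":-1},{"travel":[-0.2,0,-0.01],"rot":[0,0,0],"fingers":-1},{"travel":[-0.25,0,-0.013],"rot":[0,0,0],"fingers":-1},{"travel":[-0.3,0,-0.016],"rot":[0,0,0],"fingers":-1},{"travel":[-0.35,0,-0.018],"rot":[0,0,0],"fingers":-1},{"travel":[-0.4,0,-0.021],"rot":[0,0,0],"fingers":-1}]'
cat >> h.py <<'E'
def waf(cam='top',zmin=.043):
    im,d=env.read_camera(cam);P=world(cam,d)
    o=env.outline_of(cam,'waffle')
    if not o: print('no waffle'); return im
    o=o[0]; w=P[o['mask']&(d>0)]; w=w[w[:,2]>zmin]; print(cam,round(o['conf'],2),rc(w),w.mean(0),'z',np.percentile(w[:,2],[10,50,90]).round(3)); return im
E
python3 - <<'E'
from h import *
show();waf();waf('scene');bladefit('top')
E
```

```text
clock: 12.05
tcp_pos: [0.4308, 0.3467, 0.0919]
orientation: [-0.026, 0.035, 0.999, 0.001]
wrist_force: [-2.0, -0.4, 2.6]
finger_gap: 0.0229
grip_force: 99.2
t 12.05 tcp [0.4308 0.3467 0.0919] yaw 176.0 z [-0.052  0.004 -0.999] gap 0.0229 grip 99.19312493875623 F [-2.  -0.4  2.6] q [ 0.52  0.4  -0.24  0.98  0.03  0.59]
top 0.6 (array([611.2, 333.4]), array([ 60.4, 105.7]), 0.0) [0.61058825 0.33201643 0.05044219] z [0.047 0.05  0.054]
scene 0.74 (array([615.2, 333. ]), array([104.2,  62.7]), 89.5) [0.61600732 0.33483105 0.04999523] z [0.047 0.05  0.053]
top 0.66 blade pts 453 tool-frame mean [-0.11147586 -0.00291981  0.05247185] x -0.1497304489115759 -0.0751453495264122
 slope deg (tip down +) 1.947975997795415 roll 3.240997730266421 z at blade centre below tcp 0.05275705088909743
```

```bash
python3 -m pendant '[{"travel":[-0.05,0,-0.003],"rot":[0,0,0],"fingers":-1},{"travel":[-0.1,0,-0.005],"rot":[0,0,0],"fingers":-1},{"travel":[-0.15,0,-0.008],"rot":[0,0,0],"fingers":-1},{"travel":[-0.2,0,-0.01],"rot":[0,0,0],"fingers":-1},{"travel":[-0.25,0,-0.013],"rot":[0,0,0],"fingers":-1},{"travel":[-0.3,0,-0.016],"rot":[0,0,0],"fingers":-1},{"travel":[-0.35,0,-0.018],"rot":[0,0,0],"fingers":-1},{"travel":[-0.4,0,-0.021],"rot":[0,0,0],"fingers":-1}]'
python3 - <<'E'
from h import *
show();cv2.imwrite('pics/t5.png',cv2.resize(waf()[120:250,80:260],None,fx=4,fy=4));waf('scene');bladefit('top')
E
```

```text
clock: 13.15
tcp_pos: [0.4787, 0.3433, 0.0919]
orientation: [-0.026, 0.035, 0.999, 0.001]
wrist_force: [-3.7, -0.7, 2.7]
finger_gap: 0.0227
grip_force: 99.2
t 13.15 tcp [0.4787 0.3433 0.0919] yaw 175.99 z [-0.052  0.004 -0.999] gap 0.0227 grip 99.21119837556034 F [-3.7 -0.7  2.7] q [ 0.47  0.46 -0.13  1.02  0.03  0.54]
top 0.63 (array([649.1, 331.6]), array([105.2,  63.5]), 87.8) [0.64812722 0.32992294 0.05159554] z [0.047 0.052 0.055]
scene 0.59 (array([651.8, 332. ]), array([106.1,  67.8]), 85.6) [0.65136573 0.33379891 0.05121227] z [0.047 0.051 0.055]
top 0.83 blade pts 362 tool-frame mean [-0.10462625 -0.00064176  0.05202233] x -0.13562544110969924 -0.07515252147858378
 slope deg (tip down +) 2.1647766738983725 roll 2.545415402751679 z at blade centre below tcp 0.052442992471433254
```

View pics/t5.png

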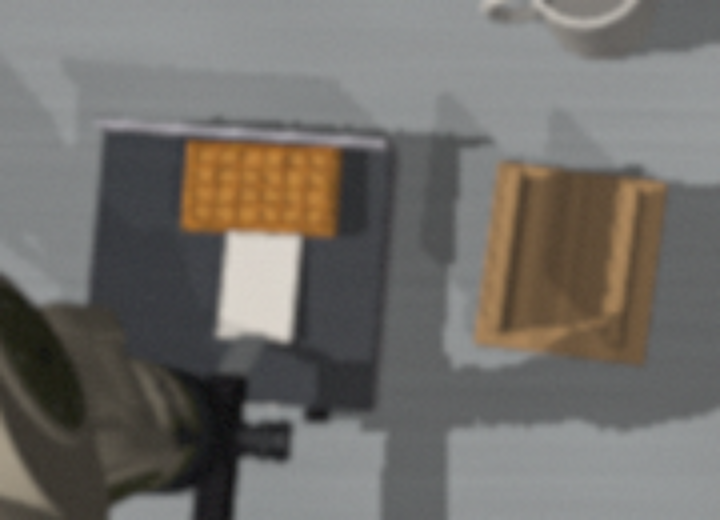

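The waffle, at (262,188) in the crop, now lies against the guard. The blade enters at its middle. I push 38 mm further.

```bash
python3 -m pendant '[{"travel":[-0.04,0,-0.002],"rot":[0,0,0],"fingers":-1},{"travel":[-0.08,0,-0.004],"rot":[0,0,0],"fingers":-1},{"travel":[-0.12,0,-0.006],"rot":[0,0,0],"fingers":-1},{"travel":[-0.16,0,-0.008],"rot":[0,0,0],"fingers":-1},{"travel":[-0.2,0,-0.01],"rot":[0,0,0],"fingers":-1},{"travel":[-0.24,0,-0.013],"rot":[0,0,0],"fingers":-1},{"travel":[-0.28,0,-0.015],"rot":[0,0,0],"fingers":-1},{"travel":[-0.32,0,-0.017],"rot":[0,0,0],"fingers":-1}]'
python3 - <<'E'
from h import *
show();cv2.imwrite('pics/t6.png',cv2.resize(waf()[120:250,80:260],None,fx=4,fy=4));waf('scene');bladefit('top')
E
```

```text
clock: 14.25
tcp_pos: [0.5168, 0.3406, 0.0919]
orientation: [-0.026, 0.035, 0.999, 0.001]
wrist_force: [-3.8, 0.1, 2.5]
finger_gap: 0.0225
grip_force: 99.2
t 14.25 tcp [0.5168 0.3406 0.0919] yaw 176.0 z [-0.053  0.004 -0.999] gap 0.0225 grip 99.1777752712369 F [-3.8  0.1  2.5] q [ 0.44  0.52 -0.05  1.06  0.03  0.51]
top 0.61 (array([649.6, 331.7]), array([104.3,  62.4]), 86.1) [0.64862676 0.33120559 0.05376539] z [0.049 0.054 0.058]
scene 0.92 (array([651.8, 332.2]), array([104.8,  62. ]), 86.0) [0.65218527 0.33415462 0.05335086] z [0.05  0.053 0.057]
top 0.91 blade pts 137 tool-frame mean [-0.08665156 -0.00236648  0.05161386] x -0.09828940757033579 -0.07514858760506993
 slope deg (tip down +) 3.807462446846981 roll 2.2287811974110507 z at blade centre below tcp 0.05359256662267688
```

```bash
python3 - <<'E'
from h import *
plan([(.508,.3412,.137,176,-3)])
E
```

```text
travel [0.098, -0.002, -0.37] rot [0.0, -0.098, -0.0] rows 0.9
```

```bash
python3 -m pendant '[{"travel":[0.012,0,-0.03],"rot":[0,-0.012,0],"fingers":-1},{"travel":[0.024,0,-0.07],"rot":[0,-0.024,0],"fingers":-1},{"travel":[0.036,0,-0.11],"rot":[0,-0.036,0],"fingers":-1},{"travel":[0.048,0,-0.16],"rot":[0,-0.048,0],"fingers":-1},{"travel":[0.06,0,-0.21],"rot":[0,-0.06,0],"fingers":-1},{"travel":[0.072,0,-0.26],"rot":[0,-0.072,0],"fingers":-1},{"travel":[0.085,0,-0.31],"rot":[0,-0.085,0],"fingers":-1},{"travel":[0.098,0,-0.37],"rot":[0,-0.098,0],"fingers":-1},{"travel":[0.098,0,-0.37],"rot":[0,-0.098,0],"fingers":-1},{"travel":[0.098,0,-0.37],"rot":[0,-0.098,0],"fingers":-1}]'
python3 - <<'E'
from h import *
show();cv2.imwrite('pics/t7.png',cv2.resize(waf()[120:250,80:260],None,fx=4,fy=4));cv2.imwrite('pics/s7.png',cv2.resize(waf('scene')[200:384,200:420],None,fx=3,fy=3));bladefit('top')
E
```

```text
clock: 15.55
tcp_pos: [0.5072, 0.3415, 0.1373]
orientation: [0.025, 0.035, 0.999, -0.001]
wrist_force: [-0.4, -0.2, -2.5]
finger_gap: 0.0224
grip_force: 98.6
t 15.55 tcp [0.5072 0.3415 0.1373] yaw 176.01 z [ 0.051 -0.003 -0.999] gap 0.0224 grip 98.61366234719753 F [-0.4 -0.2 -2.5] q [ 0.47  0.4  -0.11  1.02 -0.03  0.54]
top 0.79 (array([642.5, 333. ]), array([106.2,  61.9]), 86.1) [0.64227007 0.33165508 0.11108408] z [0.107 0.111 0.115]
scene 0.66 (array([641.6, 334.1]), array([102.8,  67.9]), 85.4) [0.64525795 0.33573608 0.10948089] z [0.106 0.11  0.113]
top 0.58 blade pts 172 tool-frame mean [-0.08870294 -0.00192332  0.04358884] x -0.10226264992678201 -0.0751721805765545
 slope deg (tip down +) -4.175300074744102 roll 3.2521769150628757 z at blade centre below tcp 0.04177838535962402
```

View pics/s7.png

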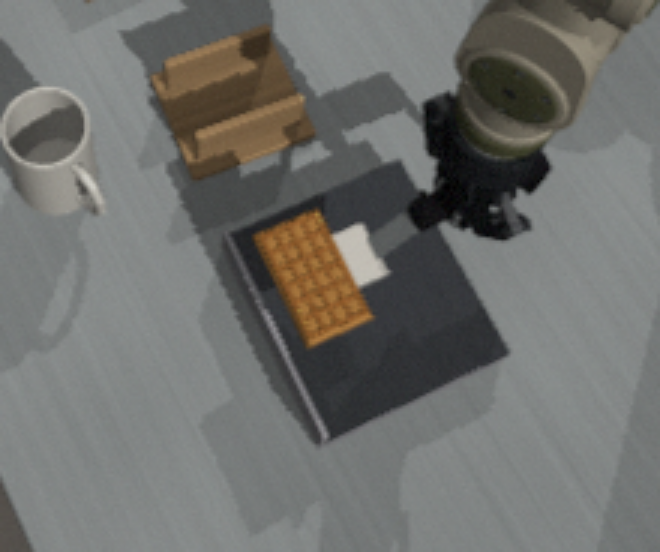

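The crop shows the waffle at (312,278) riding on the blade clear of the plate, with the blade's rear at (360,255). Next I carry it to the stand.

```bash
python3 - <<'E'
from h import *
plan([(.507,.3415,.172,176,-3),(.487,.245,.172,174.4,-3),(.4665,.1418,.172,172.9,-3),(.4665,.1418,.150,172.9,0)])
E
```

```text
travel [-0.013, 0.002, -0.296] rot [-0.0, -0.003, -0.0] rows 0.7
travel [0.11, -0.814, -0.006] rot [0.001, 0.0, 0.027] rows 2.0
travel [0.086, -0.873, -0.005] rot [0.001, 0.0, 0.025] rows 2.1
travel [0.01, -0.0, 0.183] rot [0.0, 0.05, 0.0] rows 0.4
```

```bash
python3 -m pendant '[{"travel":[0,0,-0.05],"rot":[0,0,0],"fingers":-1},{"travel":[-0.01,0,-0.15],"rot":[0,0,0],"fingers":-1},{"travel":[-0.01,0,-0.25],"rot":[0,0,0],"fingers":-1},{"travel":[-0.013,0,-0.3],"rot":[0,0,0],"fingers":-1},{"travel":[-0.013,0,-0.3],"rot":[0,0,0],"fingers":-1}]'>/dev/null
python3 -m pendant '[{"travel":[0.005,-0.04,0],"rot":[0,0,0.002],"fingers":-1},{"travel":[0.015,-0.11,0],"rot":[0,0,0.005],"fingers":-1},{"travel":[0.03,-0.2,0],"rot":[0,0,0.008],"fingers":-1},{"travel":[0.04,-0.3,0],"rot":[0,0,0.01],"fingers":-1},{"travel":[0.055,-0.4,0],"rot":[0,0,0.013],"fingers":-1},{"travel":[0.067,-0.5,0],"rot":[0,0,0.016],"fingers":-1},{"travel":[0.08,-0.6,0],"rot":[0,0,0.02],"fingers":-1},{"travel":[0.09,-0.68,0],"rot":[0,0,0.024],"fingers":-1},{"travel":[0.1,-0.76,-0.005],"rot":[0,0,0.027],"fingers":-1},{"travel":[0.11,-0.814,-0.006],"rot":[0,0,0.027],"fingers":-1}]'>/dev/null
python3 -m pendant '[{"travel":[0.005,-0.05,0],"rot":[0,0,0.002],"fingers":-1},{"travel":[0.015,-0.13,0],"rot":[0,0,0.005],"fingers":-1},{"travel":[0.02,-0.24,0],"rot":[0,0,0.008],"fingers":-1},{"travel":[0.03,-0.36,0],"rot":[0,0,0.01],"fingers":-1},{"travel":[0.045,-0.48,0],"rot":[0,0,0.013],"fingers":-1},{"travel":[0.057,-0.6,0],"rot":[0,0,0.016],"fingers":-1},{"travel":[0.07,-0.7,0],"rot":[0,0,0.02],"fingers":-1},{"travel":[0.08,-0.79,0],"rot":[0,0,0.024],"fingers":-1},{"travel":[0.085,-0.85,-0.005],"rot":[0,0,0.025],"fingers":-1},{"travel":[0.086,-0.873,-0.005],"rot":[0,0,0.025],"fingers":-1}]'>/dev/null
python3 -m pendant '[{"travel":[0,0,0.05],"rot":[0,0.015,0],"fingers":-1},{"travel":[0,0,0.1],"rot":[0,0.03,0],"fingers":-1},{"travel":[0.01,0,0.15],"rot":[0,0.045,0],"fingers":-1},{"travel":[0.01,0,0.18],"rot":[0,0.05,0],"fingers":-1},{"travel":[0.01,0,0.18],"rot":[0,0.05,0],"fingers":-1},{"travel":[0.01,0,0.18],"rot":[0,0.05,0],"fingers":-1}]'
python3 - <<'E'
from h import *
show()
im,d=env.read_camera('top');P=world('top',d);cv2.imwrite('pics/t8.png',cv2.resize(im[120:250,150:330],None,fx=4,fy=4))
o=env.outline_of('top','stand')[0];p=P[o['mask']&(d>0)];p=p[(p[:,2]<.07)];b=p[(p[:,2]<.02)&(p[:,2]>.005)];print('board',o['conf'],rc(b))
waf('top',.08);waf('scene',.08);bladefit('top')
E
```

```text
clock: 18.95
tcp_pos: [0.4662, 0.1419, 0.151]
orientation: [-0.001, 0.062, 0.998, 0.001]
wrist_force: [0.1, 0.5, -2.5]
finger_gap: 0.0226
grip_force: 98.6
t 18.95 tcp [0.4662 0.1419 0.151 ] yaw 172.9 z [-0.002  0.003 -1.   ] gap 0.0226 grip 98.6135193798691 F [ 0.1  0.5 -2.5] q [ 0.13  0.2  -0.35  1.02  0.    0.25]
board 0.86 (array([600.9, 123.3]), array([121. , 131.3]), 82.5)
top 0.95 (array([597.2, 126.7]), array([103.3,  61.9]), 80.2) [0.59790857 0.12713039 0.11797966] z [0.114 0.118 0.122]
scene 0.91 (array([598.9, 125.8]), array([107.7,  66.3]), 82.8) [0.60183964 0.12874892 0.11750935] z [0.114 0.118 0.121]
top 0.87 blade pts 150 tool-frame mean [-0.08721955 -0.00237196  0.04817511] x -0.099210019371788 -0.07510454801981627
 slope deg (tip down +) -0.25086772541843005 roll 0.6802985520606787 z at blade centre below tcp 0.04808164107244997
```

View pics/t8.png

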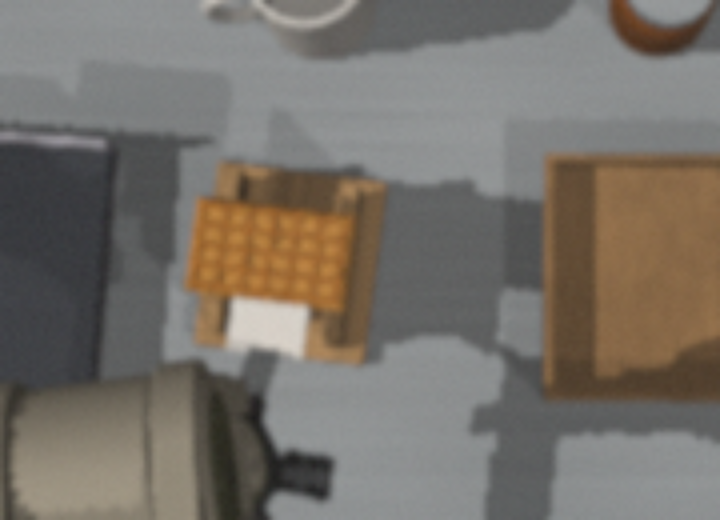

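The picture shows the waffle at (272,252) centred over the rails, with the blade between them at (268,325). I lower the blade between the rails.

```bash
python3 -m pendant '[{"travel":[0,0,0.08],"rot":[0,0,0],"fingers":-1},{"travel":[0,0,0.16],"rot":[0,0,0],"fingers":-1},{"travel":[0,0,0.22],"rot":[0,0,0],"fingers":-1},{"travel":[0,0,0.26],"rot":[0,0,0],"fingers":-1},{"travel":[0,0,0.29],"rot":[0,0,0],"fingers":-1},{"travel":[0,0,0.32],"rot":[0,0,0],"fingers":-1},{"travel":[0,0,0.35],"rot":[0,0,0],"fingers":-1},{"travel":[0,0,0.4],"rot":[0,0,0],"fingers":-1},{"travel":[0,0,0.45],"rot":[0,0,0],"fingers":-1},{"travel":[0,0,0.45],"rot":[0,0,0],"fingers":-1}]'
python3 - <<'E'
from h import *
show()
waf('top',.06);waf('scene',.06);bladefit('top')
E
```

```text
clock: 20.35
tcp_pos: [0.4656, 0.1418, 0.0964]
orientation: [-0.002, 0.062, 0.998, 0.001]
wrist_force: [-1.6, -0.3, -2.2]
finger_gap: 0.0222
grip_force: 98.7
t 20.35 tcp [0.4656 0.1418 0.0964] yaw 172.88 z [-0.003  0.003 -1.   ] gap 0.0222 grip 98.71022738981992 F [-1.6 -0.3 -2.2] q [ 0.13  0.25 -0.44  0.89  0.    0.25]
top 0.84 (array([598.2, 125.9]), array([105.1,  63.1]), 82.1) [0.59773585 0.12545673 0.0800858 ] z [0.077 0.08  0.084]
scene 0.69 (array([598.1, 126.4]), array([104.8,  67.9]), 83.7) [0.60193372 0.1300128  0.07936009] z [0.076 0.08  0.083]
top 0.88 blade pts 149 tool-frame mean [-0.08750085 -0.00252058  0.0479261 ] x -0.10090037176317289 -0.07503602357487156
 slope deg (tip down +) -0.047112102802913315 roll 1.593519088036702 z at blade centre below tcp 0.0479736090949585
```

```bash
python3 -m pendant '[{"travel":[0.05,0,0],"rot":[0,0,0],"fingers":-1},{"travel":[0.15,0,0],"rot":[0,0,0],"fingers":-1},{"travel":[0.3,0,0],"rot":[0,0,0],"fingers":-1},{"travel":[0.45,0,0],"rot":[0,0,0],"fingers":-1},{"travel":[0.6,0,0],"rot":[0,0,0],"fingers":-1},{"travel":[0.75,0,0],"rot":[0,0,0],"fingers":-1},{"travel":[0.9,0,0],"rot":[0,0,0],"fingers":-1},{"travel":[1,0,0],"rot":[0,0,0],"fingers":-1},{"travel":[1,0,0],"rot":[0,0,0],"fingers":-1}]'
python3 - <<'E'
from h import *
show()
waf('top',.06)
p,_=pose(); a=np.array([p[0]+.02,p[1]-.02,.16]);b=np.array([.394,-.329,.10])
plan([(*a,165.8)]+[(*(a+(b-a)*k/5),165.8) for k in range(1,6)]+[(*b[:2],.0515,165.8)])
E
```

```text
clock: 21.55
tcp_pos: [0.3447, 0.1568, 0.0974]
orientation: [-0.002, 0.062, 0.998, 0.001]
wrist_force: [1.1, 0.7, -2.3]
finger_gap: 0.0227
grip_force: 98.7
t 21.55 tcp [0.3447 0.1568 0.0974] yaw 172.95 z [-0.003  0.003 -1.   ] gap 0.0227 grip 98.71054836083204 F [ 1.1  0.7 -2.3] q [ 0.21  0.06 -0.67  0.84  0.    0.33]
top 0.75 (array([598.6, 126.1]), array([104.4,  62.2]), 83.2) [0.59819056 0.12572629 0.08011229] z [0.077 0.08  0.084]
travel [-0.186, -0.143, -0.518] rot [0.003, -0.001, 0.118] rows 1.4
travel [-0.233, -0.742, 0.1] rot [0.0, 0.0, 0.0] rows 1.9
travel [-0.233, -0.742, 0.1] rot [0.0, 0.0, 0.0] rows 1.9
travel [-0.233, -0.742, 0.1] rot [0.0, 0.0, 0.0] rows 1.9
travel [-0.233, -0.742, 0.1] rot [0.0, 0.0, 0.0] rows 1.9
travel [-0.233, -0.742, 0.1] rot [0.0, 0.0, 0.0] rows 1.9
travel [0.0, 0.0, 0.404] rot [0.0, 0.0, 0.0] rows 1.0
```

```bash
python3 -m pendant '[{"travel":[0,0,-0.25],"rot":[0,0,0],"fingers":-1},{"travel":[-0.05,-0.05,-0.52],"rot":[0,0,0.05],"fingers":-1},{"travel":[-0.186,-0.143,-0.52],"rot":[0,0,0.118],"fingers":-1},{"travel":[-0.186,-0.143,-0.52],"rot":[0,0,0.118],"fingers":-1}]' >/dev/null
for i in 1 2 3 4 5; do python3 -m pendant '[{"travel":[-0.08,-0.25,0.03],"rot":[0,0,0],"fingers":-1},{"travel":[-0.16,-0.5,0.07],"rot":[0,0,0],"fingers":-1},{"travel":[-0.233,-0.742,0.1],"rot":[0,0,0],"fingers":-1}]'|grep tcp; done
python3 -m pendant '[{"travel":[0,0,0.15],"rot":[0,0,0],"fingers":-1},{"travel":[0,0,0.3],"rot":[0,0,0],"fingers":-1},{"travel":[0,0,0.35],"rot":[0,0,0],"fingers":-1},{"travel":[0,0,0.38],"rot":[0,0,0],"fingers":-1},{"travel":[0,0,0.38],"rot":[0,0,0],"fingers":-1},{"travel":[0,0,0.38],"rot":[0,0,0],"fingers":-1}]'
python3 - <<'E'
from h import *
show()
bladefit('top');waf('top',.06)
E
```

```text
tcp_pos: [0.3724, 0.0428, 0.1469]
tcp_pos: [0.3776, -0.0507, 0.1346]
tcp_pos: [0.3829, -0.1439, 0.1222]
tcp_pos: [0.3881, -0.237, 0.1097]
tcp_pos: [0.3933, -0.3301, 0.0972]
clock: 24.15
tcp_pos: [0.3939, -0.329, 0.0534]
orientation: [-0.001, 0.123, 0.992, 0.001]
wrist_force: [0.2, -0.4, -1.8]
finger_gap: 0.0226
grip_force: 98.8
t 24.15 tcp [ 0.3939 -0.329   0.0534] yaw 165.83 z [-0.001  0.002 -1.   ] gap 0.0226 grip 98.78739040810615 F [ 0.2 -0.4 -1.8] q [-0.85  0.35 -0.43  0.8   0.   -0.61]
top 0.93 blade pts 467 tool-frame mean [-0.11438527 -0.00217737  0.04864576] x -0.15430567806677514 -0.07513999489625915
 slope deg (tip down +) 0.5188201384834163 roll 0.5677662381427065 z at blade centre below tcp 0.048672900002435106
top 0.93 (array([597.5, 125.6]), array([103.7,  65.2]), 84.7) [0.59792138 0.12523048 0.08003628] z [0.077 0.08  0.084]
```

Lower the remaining 2.5 mm, open, and rise.

```bash
python3 -m pendant '[{"travel":[0,0,0.008],"rot":[0,0,0],"fingers":-1},{"travel":[0,0,0.015],"rot":[0,0,0],"fingers":-1},{"travel":[0,0,0.019],"rot":[0,0,0],"fingers":-1},{"travel":[0,0,0.019],"rot":[0,0,0],"fingers":-1}]'
python3 -m pendant '[{"travel":[0,0,0],"rot":[0,0,0],"fingers":1},{"travel":[0,0,0],"rot":[0,0,0],"fingers":1},{"travel":[0,0,0],"rot":[0,0,0],"fingers":1},{"travel":[0,0,0],"rot":[0,0,0],"fingers":1},{"travel":[0,0,0],"rot":[0,0,0],"fingers":1},{"travel":[0,0,0],"rot":[0,0,0],"fingers":1},{"travel":[0,0,0],"rot":[0,0,0],"fingers":1}]' 40
python3 -m pendant '[{"travel":[0,0,-0.3],"rot":[0,0,0],"fingers":1},{"travel":[0,0,-0.6],"rot":[0,0,0],"fingers":1},{"travel":[0,0,-0.9],"rot":[0,0,0],"fingers":1},{"travel":[0,0,-0.9],"rot":[0,0,0],"fingers":1},{"travel":[0,0,-0.9],"rot":[0,0,0],"fingers":1}]' >/dev/null
python3 - <<'E'
from h import *
show()
im,d=env.read_camera('wrist');P=world('wrist',d)
o=env.outline_of('wrist','spatula')[0];p=P[o['mask']&(d>0)];h=p[p[:,2]>.05];b=p[(p[:,2]<.015)];b=b[b[:,0]>.46]
print(rc(h),np.median(h[:,2]));print(rc(b),b.mean(0),np.percentile(b[:,2],[5,50,95]))
a=pose()[0]
ws=[(a[0],a[1],.17)]
c=np.array([.599,.1255,.17])
plan([(a[0],a[1],.17,82.8-0)]+[(*(np.array([a[0],a[1],.17])+(c-np.array([a[0],a[1],.17]))*k/5),82.8) for k in range(1,6)])
E
```

```text
clock: 24.75
tcp_pos: [0.3934, -0.3289, 0.0508]
orientation: [-0.001, 0.124, 0.992, 0.001]
wrist_force: [-0.6, 0.3, 2.1]
finger_gap: 0.0227
grip_force: 99.3
clock: 25.45
tcp_pos: [0.3934, -0.3288, 0.0505]
orientation: [-0.001, 0.124, 0.992, 0.001]
wrist_force: [-0.0, -0.3, -0.3]
finger_gap: 0.0858
grip_force: 0.0
t 25.95 tcp [ 0.3941 -0.3297  0.1594] yaw 165.8 z [-0.     0.001 -1.   ] gap 0.0853 grip 0.0 F [-0.7  0.1 -0.7] q [-0.85  0.24 -0.28  1.05  0.   -0.61]
(array([ 370.3, -323.6]), array([ 24. , 128.1]), 75.7) 0.06024852912142098
(array([ 503. , -356.9]), array([50.4, 90.5]), 76.8) [ 0.50190674 -0.35671733  0.00098313] [-0.00026712  0.00101428  0.00212471]
travel [0.0, 0.0, -0.105] rot [0.0, -0.006, 1.383] rows 9.7
travel [0.794, 0.246, 0.0] rot [0.0, 0.0, 0.0] rows 2.0
travel [0.794, 0.246, 0.0] rot [0.0, 0.0, 0.0] rows 2.0
travel [0.794, 0.246, 0.0] rot [0.0, 0.0, 0.0] rows 2.0
travel [0.794, 0.246, 0.0] rot [0.0, 0.0, 0.0] rows 2.0
travel [0.794, 0.246, 0.0] rot [0.0, 0.0, 0.0] rows 2.0
```

```bash
for i in 1 2; do python3 -m pendant '[{"travel":[0,0,-0.02],"rot":[0,0,0.14],"fingers":1},{"travel":[0,0,-0.05],"rot":[0,0,0.28],"fingers":1},{"travel":[0,0,-0.05],"rot":[0,0,0.42],"fingers":1},{"travel":[0,0,-0.05],"rot":[0,0,0.56],"fingers":1},{"travel":[0,0,-0.05],"rot":[0,0,0.69],"fingers":1},{"travel":[0,0,-0.05],"rot":[0,0,0.69],"fingers":1}]' >/dev/null; done
for i in 1 2 3 4 5; do python3 -m pendant '[{"travel":[0.27,0.08,0],"rot":[0,0,0],"fingers":1},{"travel":[0.54,0.16,0],"rot":[0,0,0],"fingers":1},{"travel":[0.794,0.246,0],"rot":[0,0,0],"fingers":1}]'|grep tcp; done
python3 -m pendant '[{"travel":[0,0,0],"rot":[0,0,0],"fingers":1},{"travel":[0,0,0],"rot":[0,0,0],"fingers":1}]'|grep tcp
python3 - <<'E'
from h import *
show(); env.read_camera('wrist')
cv2.imwrite('pics/w9.png',waf('wrist',.06));waf('scene',.06); show()
E
```

```text
tcp_pos: [0.4343, -0.237, 0.17]
tcp_pos: [0.4754, -0.1456, 0.1703]
tcp_pos: [0.5163, -0.0547, 0.1705]
tcp_pos: [0.5572, 0.0362, 0.1706]
tcp_pos: [0.5981, 0.1272, 0.1707]
tcp_pos: [0.5977, 0.1263, 0.1705]
t 28.95 tcp [0.5977 0.1263 0.1705] yaw 83.31 z [-0.004  0.003 -1.   ] gap 0.0856 grip 0.0 F [-0.4 -0.   0.2] q [ 0.08  0.42 -0.    1.16  0.    1.76]
wrist 0.68 (array([598.5, 125.6]), array([104.7,  64.8]), 83.0) [0.60031721 0.13023123 0.08083898] z [0.079 0.081 0.082]
scene 0.73 (array([604.3, 126.2]), array([105.3,  78. ]), 83.7) [0.60117682 0.13074635 0.07939772] z [0.076 0.08  0.083]
t 29.2 tcp [0.5978 0.1247 0.1715] yaw 82.98 z [-0.002  0.003 -1.   ] gap 0.0854 grip 0.0 F [-0.2 -0.6  0.2] q [ 0.07  0.41 -0.    1.16  0.    1.77]
```

View pics/w9.png

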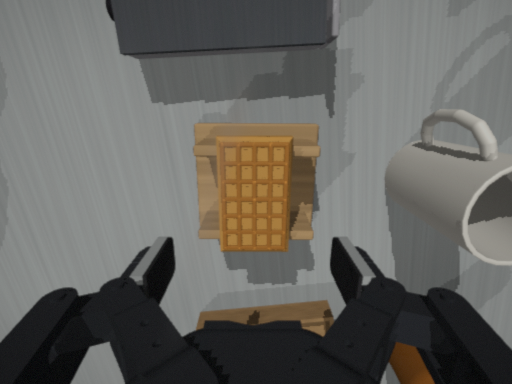

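The wrist view shows the waffle at (255,193) centred between the fingers and square to them. I descend and grip it at its sides.

```bash
python3 -m pendant '[{"travel":[0.003,0.005,0.2],"rot":[0,0,0],"fingers":1},{"travel":[0.003,0.005,0.4],"rot":[0,0,0],"fingers":1},{"travel":[0.003,0.005,0.55],"rot":[0,0,0],"fingers":1},{"travel":[0.003,0.005,0.66],"rot":[0,0,0],"fingers":1},{"travel":[0.003,0.005,0.73],"rot":[0,0,0],"fingers":1},{"travel":[0.003,0.005,0.76],"rot":[0,0,0],"fingers":1},{"travel":[0.003,0.005,0.76],"rot":[0,0,0],"fingers":1},{"travel":[0.003,0.005,0.76],"rot":[0,0,0],"fingers":1}]' 40
python3 -m pendant '[{"travel":[0,0,0],"rot":[0,0,0],"fingers":-1},{"travel":[0,0,0],"rot":[0,0,0],"fingers":-1},{"travel":[0,0,0],"rot":[0,0,0],"fingers":-1},{"travel":[0,0,0],"rot":[0,0,0],"fingers":-1},{"travel":[0,0,0],"rot":[0,0,0],"fingers":-1},{"travel":[0,0,0],"rot":[0,0,0],"fingers":-1}]' 40
python3 -c "
from h import *
show(); waf('top',.06); waf('scene',.06)"
```

```text
clock: 30.0
tcp_pos: [0.5992, 0.1263, 0.0812]
orientation: [-0.001, 0.749, 0.663, 0.001]
wrist_force: [0.2, -1.0, -0.5]
finger_gap: 0.0852
grip_force: 0.0
clock: 30.6
tcp_pos: [0.5993, 0.1264, 0.0814]
orientation: [-0.001, 0.749, 0.663, 0.001]
wrist_force: [-1.0, -0.4, 6.1]
finger_gap: 0.0606
grip_force: 44.1
t 30.6 tcp [0.5993 0.1264 0.0814] yaw 83.01 z [ 0.     0.003 -1.   ] gap 0.0606 grip 44.09888997673988 F [-1.  -0.4  6.1] q [ 0.08  0.48 -0.13  0.96  0.    1.77]
top 0.73 (array([594.8,  92.7]), array([37.6, 62.1]), 81.8) [0.591737   0.08898111 0.08189726] z [0.076 0.08  0.084]
scene 0.78 (array([602.3, 144.6]), array([68.6, 65.4]), 84.6) [0.60319287 0.1491723  0.07973805] z [0.076 0.08  0.083]
```

```bash
python3 -m pendant '[{"travel":[0,0,-0.08],"rot":[0,0,0],"fingers":-1},{"travel":[0,0,-0.2],"rot":[0,0,0],"fingers":-1},{"travel":[0,0,-0.35],"rot":[0,0,0],"fingers":-1},{"travel":[0,0,-0.45],"rot":[0,0,0],"fingers":-1},{"travel":[0,0,-0.5],"rot":[0,0,0],"fingers":-1},{"travel":[0,0,-0.5],"rot":[0,0,0],"fingers":-1},{"travel":[0,0,-0.5],"rot":[0,0,0],"fingers":-1}]'
python3 - <<'E'
from h import *
show()
im=waf('scene',.10); cv2.imwrite('pics/s10.png',cv2.resize(im[100:320,160:400],None,fx=2.5,fy=2.5))
a=pose()[0]; c=np.array([.5905,-.1275,.142])
plan([(*(a+(c-a)*k/3),90 if k==3 else 83) for k in (1,2,3)])
E
```

```text
clock: 31.5
tcp_pos: [0.5984, 0.126, 0.1398]
orientation: [-0.002, 0.749, 0.663, 0.0]
wrist_force: [-0.2, 0.3, -1.0]
finger_gap: 0.0607
grip_force: 43.6
t 31.5 tcp [0.5984 0.126  0.1398] yaw 83.0 z [-0.003  0.003 -1.   ] gap 0.0607 grip 43.602948635816574 F [-0.2  0.3 -1. ] q [ 0.07  0.44 -0.05  1.09  0.    1.77]
scene 0.78 (array([603.8, 145.4]), array([66.4, 61.8]), 84.4) [0.60380547 0.14841169 0.13838164] z [0.135 0.138 0.141]
travel [-0.702, 0.065, -0.009] rot [-0.004, -0.002, 0.0] rows 1.7
travel [-0.702, 0.065, -0.007] rot [0.0, 0.0, 0.0] rows 1.7
travel [-0.702, 0.065, -0.007] rot [0.0, 0.0, -0.117] rows 1.7
```

View pics/s10.png

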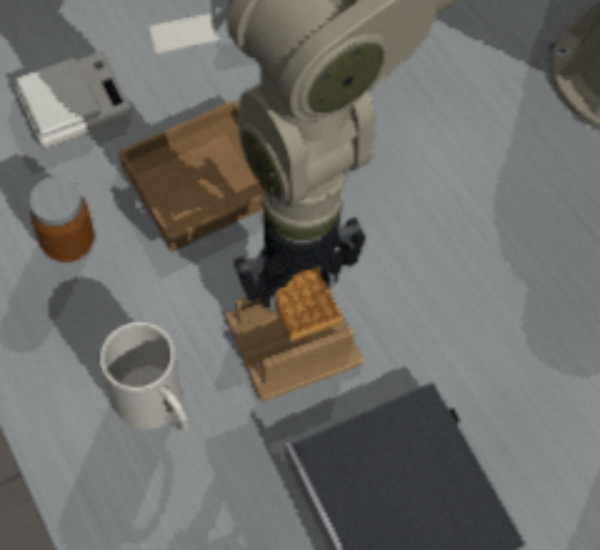

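The waffle is held level at (308,303), above the stand. I carry it over to the tray and lower it.

```bash
for i in 1 2; do python3 -m pendant '[{"travel":[-0.1,0.01,0],"rot":[0,0,0],"fingers":-1},{"travel":[-0.25,0.02,0],"rot":[0,0,0],"fingers":-1},{"travel":[-0.45,0.04,0],"rot":[0,0,0],"fingers":-1},{"travel":[-0.62,0.06,0],"rot":[0,0,0],"fingers":-1},{"travel":[-0.7,0.065,0],"rot":[0,0,0],"fingers":-1}]'|grep tcp; done
python3 -m pendant '[{"travel":[-0.1,0.01,0],"rot":[0,0,-0.03],"fingers":-1},{"travel":[-0.25,0.02,0],"rot":[0,0,-0.06],"fingers":-1},{"travel":[-0.45,0.04,0],"rot":[0,0,-0.09],"fingers":-1},{"travel":[-0.62,0.06,0],"rot":[0,0,-0.117],"fingers":-1},{"travel":[-0.7,0.065,0],"rot":[0,0,-0.117],"fingers":-1},{"travel":[-0.7,0.065,0],"rot":[0,0,-0.117],"fingers":-1},{"travel":[-0.7,0.065,0],"rot":[0,0,-0.117],"fingers":-1}]'|grep tcp
python3 -m pendant '[{"travel":[0,0,0.15],"rot":[0,0,0],"fingers":-1},{"travel":[0,0,0.3],"rot":[0,0,0],"fingers":-1},{"travel":[0,0,0.45],"rot":[0,0,0],"fingers":-1},{"travel":[0,0,0.6],"rot":[0,0,0],"fingers":-1},{"travel":[0,0,0.7],"rot":[0,0,0],"fingers":-1},{"travel":[0,0,0.75],"rot":[0,0,0],"fingers":-1},{"travel":[0,0,0.75],"rot":[0,0,0],"fingers":-1},{"travel":[0,0,0.75],"rot":[0,0,0],"fingers":-1}]'
python3 -c "
from h import *
show(); waf('scene',.03)"
```

```text
tcp_pos: [0.596, 0.0388, 0.1399]
tcp_pos: [0.5937, -0.0443, 0.1398]
tcp_pos: [0.5911, -0.1263, 0.1395]
clock: 34.1
tcp_pos: [0.5916, -0.1265, 0.0502]
orientation: [-0.001, 0.707, 0.707, 0.001]
wrist_force: [0.0, -0.0, -0.6]
finger_gap: 0.0607
grip_force: 43.6
t 34.1 tcp [ 0.5916 -0.1265  0.0502] yaw 90.04 z [-0.001  0.003 -1.   ] gap 0.0607 grip 43.578343908302486 F [ 0.  -0.  -0.6] q [-0.34  0.5  -0.19  0.89  0.    1.23]
scene 0.68 (array([ 594. , -111.9]), array([62.6, 77.5]), 0.4) [ 0.59288201 -0.1064698   0.04811911] z [0.044 0.048 0.052]
```

```bash
python3 -m pendant '[{"travel":[0,0,0.06],"rot":[0,0,0],"fingers":-1},{"travel":[0,0,0.12],"rot":[0,0,0],"fingers":-1},{"travel":[0,0,0.17],"rot":[0,0,0],"fingers":-1},{"travel":[0,0,0.2],"rot":[0,0,0],"fingers":-1},{"travel":[0,0,0.2],"rot":[0,0,0],"fingers":-1},{"travel":[0,0,0.2],"rot":[0,0,0],"fingers":-1}]'
python3 -m pendant '[{"travel":[0,0,0.008],"rot":[0,0,0],"fingers":-1},{"travel":[0,0,0.015],"rot":[0,0,0],"fingers":-1},{"travel":[0,0,0.015],"rot":[0,0,0],"fingers":-1}]'|grep -E 'tcp|wrist'
```

```text
clock: 34.8
tcp_pos: [0.591, -0.1265, 0.0254]
orientation: [-0.002, 0.707, 0.707, 0.0]
wrist_force: [0.3, 0.6, -0.5]
finger_gap: 0.0605
grip_force: 43.6
tcp_pos: [0.5911, -0.1266, 0.0238]
wrist_force: [-0.2, -0.7, -0.1]
```

```bash
python3 -m pendant '[{"travel":[0,0,0.01],"rot":[0,0,0],"fingers":-1},{"travel":[0,0,0.01],"rot":[0,0,0],"fingers":-1},{"travel":[0,0,0.01],"rot":[0,0,0],"fingers":-1}]'|grep -E 'tcp|wrist'
python3 -m pendant '[{"travel":[0,0,0],"rot":[0,0,0],"fingers":1},{"travel":[0,0,0],"rot":[0,0,0],"fingers":1},{"travel":[0,0,0],"rot":[0,0,0],"fingers":1},{"travel":[0,0,0],"rot":[0,0,0],"fingers":1},{"travel":[0,0,0],"rot":[0,0,0],"fingers":1},{"travel":[0,0,0],"rot":[0,0,0],"fingers":1}]'
python3 -m pendant '[{"travel":[0,0,-0.1],"rot":[0,0,0],"fingers":1},{"travel":[0,0,-0.35],"rot":[0,0,0],"fingers":1},{"travel":[0,0,-0.65],"rot":[0,0,0],"fingers":1},{"travel":[0,0,-0.95],"rot":[0,0,0],"fingers":1},{"travel":[0,0,-1],"rot":[0,0,0],"fingers":1},{"travel":[0,0,-1],"rot":[0,0,0],"fingers":1}]'|grep -E 'tcp|gap'
python3 - <<'E'
from h import *
env.read_camera('wrist')
im=waf('wrist',.01);cv2.imwrite('pics/w11.png',im);waf('scene',.01)
im,d=env.read_camera('top');P=world('top',d)
o=env.outline_of('top','spatula')[0];p=P[o['mask']&(d>0)];print(o['conf'],rc(p[p[:,2]>.05]))
E
```

```text
tcp_pos: [0.591, -0.1265, 0.0226]
wrist_force: [-0.4, -0.3, -0.4]
clock: 36.0
tcp_pos: [0.591, -0.1265, 0.0226]
orientation: [-0.002, 0.707, 0.707, 0.0]
wrist_force: [-0.4, -1.0, -0.6]
finger_gap: 0.0852
grip_force: 0.0
tcp_pos: [0.5925, -0.1273, 0.1451]
finger_gap: 0.0853
wrist 0.95 (array([ 591. , -126.4]), array([104.1,  62.1]), 90.0) [ 0.59106234 -0.12229884  0.01935613] z [0.018 0.019 0.021]
scene 0.72 (array([ 594.5, -126.1]), array([ 60.2, 104.7]), 0.2) [ 0.59504591 -0.12331459  0.01985268] z [0.016 0.02  0.023]
0.58 (array([ 370.3, -323.6]), array([ 25.7, 129.3]), 74.2)
```

View pics/w11.png

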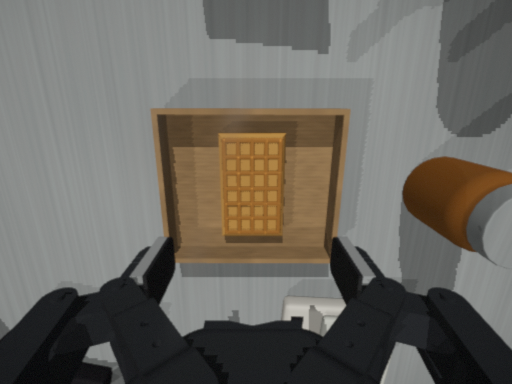

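The waffle lies flat at (252,185), centred in the tray with its top at about 20 mm. The spatula is flat on the counter and the fingers are clear.

```bash
python3 -c "
from h import *
print(env.hand_in())"
```

```text
the job is handed in; nothing more can be done
None
```

I finished the job and handed it in at about 36 s of the 72 s allowed, with no verdict returned: by my last measurements the waffle lies flat and centred in the tray, the spatula lies flat on the counter, and the gripper is clear of both.

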